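# Throttle the cooling water, then free the sagging guard bolt and hold the gate ajar

## Task

The moulding machine is stopped: turn the lever of the mould's cooling-water valve down to half, at 45 degrees to the pipe, so that the mould does not sweat. Then open the mesh guard gate for the setter to look in: the worn bolt sags and hooks behind the bent-up edge of its keeper, so lift it over that edge while you draw it, without forcing it, then pull the gate about 100 mm ajar at its free edge. The gate springs shut by itself, so finish while holding it there, and leave the things lying around where they are.

Things in the scene. Friction and masses are not known exactly. Their poses are not given: they have to be found in the camera images.
- valve (a joint): angle of the ball valve's lever: 0 = in line with the pipe (fully open), 0.785 = half, 1.571 = across the pipe (shut). It grows clockwise seen from above, stays where it is left and takes about 3 N at the sleeve to turn.
- valve_stem (a point): point on the valve's vertical turning axis at the height of the lever's sleeve, about 140 mm above the table. Its frame turns with the lever: the lever points along the frame's -y, z is up.
- valve_lever (a point): middle of the lever's black plastic sleeve, 78 mm from the turning axis; the sleeve is 62 mm long, 17 mm wide and 11 mm thick, lies level, about 140 mm above the table and about 40 mm above the pipe; same frame as valve_stem. The cooling line is a low steel pipe arch (two risers 156 mm apart, cross pipe 90 mm above the table) with a brass ball valve in its middle, standing left of the gate in front of the machine.
- gate (a joint): opening angle of the green mesh guard gate, 0 = shut, grows clockwise seen from above as the gate's free (right) edge comes out towards the robot; range 0 to 1.3. A hinge spring pulls it shut with 0.45 N m when shut and 0.7 N m at 0.34 rad, which is 100 mm at the free edge.
- gate_hinge (a point): point on the gate's vertical hinge axis at its left edge, 207 mm above the table. Its frame turns with the gate: the gate runs from the hinge along -y, -x is the gate's outer face, z is up. The gate is 298 mm wide from the hinge axis, from 75 to 210 mm above the table, made of 20 mm square tube.
- gate_edge (a point): top of the gate's free edge, at x = +14 mm, y = -298 mm, z = +3 mm from gate_hinge in its frame, 210 mm above the table; same frame as gate_hinge.
- bolt (a joint): how far the bolt is drawn towards the hinge, 0 = fully shot, 0.058 = end of travel. The nose is hooked by the keeper's edge at about 0.010 unless lifted, and is out of the keeper, so that the gate can swing, from 0.044 on. Needs about 2 N along its length; it stays where it is left.
- bolt_lift (a joint): how far the bolt is raised in its worn guides, 0 = sagged down, 0.016 = stop. It has to be raised over 0.007 while its nose passes the keeper's edge (bolt from 0.010 to 0.043); the bolt weighs 0.22 to 0.4 kg and drops when let go.
- bolt_grip (a point): point on the axis of the bolt's upright round steel handle, 16 mm thick with a domed top 22 mm above this point; the handle is bare for 34 mm below this point and stands 58 mm in front of the gate's face; with the bolt shot and down the point is 207 mm above the table. Relative to gate_hinge, in its frame, it lies at x = -54 mm, y = -(190 mm - bolt), z = bolt_lift. Same axes as gate_hinge. Handle, bolt and gate move together.
- bolt_nose (a point): centre of the bolt's right-hand end, 157 mm along -y from the handle. The bolt is a 16 mm square steel bar with a notch 18 mm long and 8.5 mm deep in its underside, 29 mm from this end.
- keeper: the steel strap staple on the gate's right-hand post that the bolt's nose passes through, 24 mm wide along y, standing 32 mm out from the post, 45 mm high outside and 37 mm inside; origin on the post's face at the height of the sagging bolt's underside, 157 mm above the table. The edge of its floor that faces the gate is bent up by 7 mm above that height.
- spray_can: spray can, 52 mm across, 165 mm tall, upright; leave alone
- spanner: spanner lying on the bench, 180 mm long; leave alone
- screwdriver: screwdriver lying on the bench, 200 mm long; leave alone
- parts_tray: grey tray of moulded caps, 110 x 140 mm, 45 mm high; leave alone
- grease_jar: jar, 60 mm across, 55 mm tall; leave alone
- mallet: brass hammer lying on the bench, 260 mm long; leave alone
- mould_plate: steel plate with holes, 90 x 90 x 20 mm; leave alone

How it is judged:
By the outcome, as a careful person would: the job done as asked, in the order asked, and still so for the second after the job is handed in, while the arm keeps its last pose, push and grip.
It also fails if it takes over 45 s, if anything falls off the work surface, if the arm or the gripper's body presses on something with over 40 N, if the wrist force passes 120 N, or if a joint passes its speed limit or range.

## Robot

A 6-joint arm with a two-finger parallel gripper is mounted at the origin on the work surface. World frame = base frame: x ahead of the robot, y to its left, z up, the work surface at z = 0. Lengths are in mm, angles in rad, forces in N, time in s.
With the tool pointing down it reaches from about 350 to 975 mm from the base axis. Payload 7.1 kg.
Tool frame: the origin (TCP) lies at the very end of the fingers, on their centre line; the grasp point (between the pads) lies 19 mm behind it; y points along the fingers, x is the direction in which the jaws open and shut, and the axes are right-handed (so a half turn about y gives the same grasp; the last joint's range is limited). The gripper opens to 88 mm and grips with 3 to 60 N. Pads are 20 mm wide; open, the fingers measure 115 mm over their backs; the gripper's body (75 mm by 178 mm) begins 61 mm behind the grasp point.
Start: joints at [1.323, 0.423, 1.63, -0, 1.089, -0.019], TCP at [141.724, 608.703, 222.675] pointing down, gripper open.
Joint ranges: [-3, 3], [-0.9, 2.11], [0.09, 2.58], [-1.31, 4.45], [0.11, 2.69], [-2.54, 2.54]. Speed limits (rad/s): [2.39, 2.39, 3.01, 3.14, 3.14, 3.14].

## Interface

Orientations are given as a rotation vector (axis times angle).
In Python, from workcell import ctrl gives the robot as it stands. The module is installed in compiled form; this text tells all that it offers.
- The arm moves only by the tool jog_arm, never from a script. Its argument "steps" is a list of rows, each an object with "turn": the turn, a rotation vector about the world's x, y, z scaled (see below), a list of three; "dp": the shift along the world's x, y, z scaled (see below), a list of three; "claw": the opening, from 0 (shut) to 1 (fully open). In form: [{"turn": [wx, wy, wz], "dp": [x, y, z], "claw": claw}, ...]. A call has 1 to 12 rows; each row is the pose to reach, as a shift and turn from the pose measured when the call began, turning the shorter way round; what a row does not reach only later rows make up. The controller multiplies each number of a shift by 80 mm and each number of a turn by pi rad. A row lasts 1/12 s, in which the tool goes at most 41.7 mm and 7.16 degrees, less where a joint would pass 70% of its speed; a pose out of reach is approached as far as the arm can. A call with a number of a shift or a turn outside -1 to 1 is refused whole. A call with a gripper value outside its range is refused whole. The fingers move at their own pace and stop on an object; the grip force is fixed at half the most. Time passes only in rows, so rows that repeat a pose let the fingers close. It gives the time, the measured TCP pose, the force and the opening at its end, in the units of the state.
- ctrl.get_obs(): the state, without advancing time (a new reading comes with each control period).
- ctrl.get_image(name): name is "side" or "top"; returns a dict with "img" (480x640x3 uint8, red, green, blue), "range_z" (480x640 float32, mm along the optical axis (not along the pixel's ray), 0 where there is no reading), "fovy" (degrees; the focal length in pixels is half the picture's height over the tangent of half this angle, whatever the lens; pixels are square), "cx", "cy" (the principal point, pixels), "camera_from_world" (4x4, takes a point from world to camera coordinates). Camera axes: x right, y down, z forward; pixel columns grow to the right and rows downward; lengths in mm; the calibration is good to about 2 mm. A picture is of the moment at which its call begins.
- ctrl.close_job(): hands the job in, once; it reports no verdict.
The state is a dict: "t": time; "qpos": joint angles; "qvel": joint speeds; "joint_torque": joint torques, N m; "ee_pos": TCP position; "orientation": TCP orientation; "ft_force": force on the tool from outside, world axes, zero at the start; "moment": the same for the moment, N m; "width": finger opening in mm.
Only numpy, scipy, OpenCV 4.12 (cv2) and the standard library are available. Lean on these libraries where they do the work, as an engineer would, in place of code of your own. Each camera call takes 0.05 s, during which the arm holds its last target.

## Working session

There is one attempt and no reset: what is moved stays moved. The work goes in short steps, Python scripts to look and compute and a tool call to move; the robot and the scene stay as the last step left them, time stands still between calls to the robot, and variables do not carry over. Pictures are saved under pics/ and viewed, and the job is handed in when it is done.

Besides the shell and the picture viewer there is one more tool, called as name([rows], argument=value, ...), one row to a line, values as JSON. jog_arm: Moves the arm, as the interface text tells. Its arguments: {"type":"object","properties":{"steps":{"type":"array","items":{"type":"object","properties":{"turn":{"type":"array","items":{"type":"number"}},"dp":{"type":"array","items":{"type":"number"}},"claw":{"type":"number"}}}}},"required":["steps"]}

```bash
mkdir -p pics
cat > h.py <<'E'
import numpy as np, cv2
from workcell import ctrl
def cam(n):
    d=ctrl.get_image(n); H=d['img'].shape[0]
    d['f']=H/2/np.tan(np.radians(d['fovy'])/2); return d
def world(d,u,v,z=None):
    T=np.linalg.inv(d['camera_from_world'])
    z=d['range_z'][int(v),int(u)] if z is None else z
    return (T@np.array([(u-d['cx'])/d['f']*z,(v-d['cy'])/d['f']*z,z,1]))[:3]
def cloud(d):
    v,u=np.mgrid[:480,:640]; z=d['range_z'].astype(float)
    P=np.stack([(u-d['cx'])/d['f']*z,(v-d['cy'])/d['f']*z,z,np.ones_like(z)],-1)
    W=P@np.linalg.inv(d['camera_from_world']).T
    W=W[...,:3]; W[z==0]=np.nan; return W
def proj(d,p):
    c=d['camera_from_world']@np.r_[p,1]; return c[:2]/c[2]*d['f']+[d['cx'],d['cy']]
def save(d,n): cv2.imwrite('pics/'+n+'.png',d['img'][...,::-1])
E
python3 - <<'E'
from h import *
for n in('top','side'):
    d=cam(n); save(d,n+'0'); np.savez(n+'0.npz',**d); print(n,d['f'],d['cx'],d['cy'],np.round(d['camera_from_world'],3))
print(ctrl.get_obs())
E
```

```text
top 589.780835232816 323.0916246900045 235.76270046862297 [[-1.900000e-02 -1.000000e+00 -5.000000e-03 -3.880800e+01]
 [-9.800000e-01  1.900000e-02 -2.000000e-01  5.379410e+02]
 [ 2.000000e-01  1.000000e-03 -9.800000e-01  1.601566e+03]
 [ 0.000000e+00  0.000000e+00  0.000000e+00  1.000000e+00]]
side 456.57608899033846 325.548308317997 236.8751711265338 [[ 9.400000e-01 -3.390000e-01  2.100000e-02 -4.985130e+02]
 [-2.150000e-01 -6.400000e-01 -7.370000e-01  1.920150e+02]
 [ 2.640000e-01  6.890000e-01 -6.750000e-01  1.339113e+03]
 [ 0.000000e+00  0.000000e+00  0.000000e+00  1.000000e+00]]
{'t': 0.1, 'qpos': array([ 1.32295587e+00,  4.23744407e-01,  1.63057459e+00,  2.74915475e-05,
        1.08859242e+00, -1.90091060e-02]), 'qvel': array([ 0.00020858, -0.0023403 , -0.00117837, -0.00051108,  0.00092903,
       -0.00242096]), 'joint_torque': array([-5.55299121e-04, -5.45616102e+01, -2.74325109e+01,  6.44420693e-02,
        1.88525452e-02,  9.70911884e-08]), 'ee_pos': array([141.63037085, 608.24966218, 222.00723952]), 'orientation': array([-1.30959689, -1.0382096 ,  1.03998622]), 'ft_force': array([0.05200891, 0.06676965, 0.76195387]), 'moment': array([ 0.01246369,  0.02584867, -0.00327588]), 'width': 87.82721751940049}
```

View pics/top0.png

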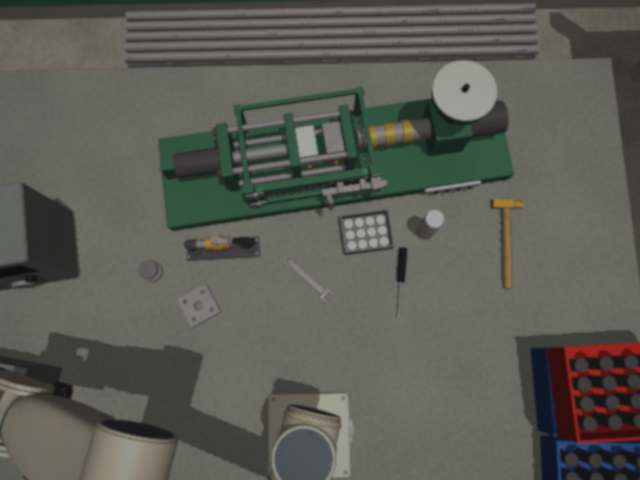

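View pics/side0.png

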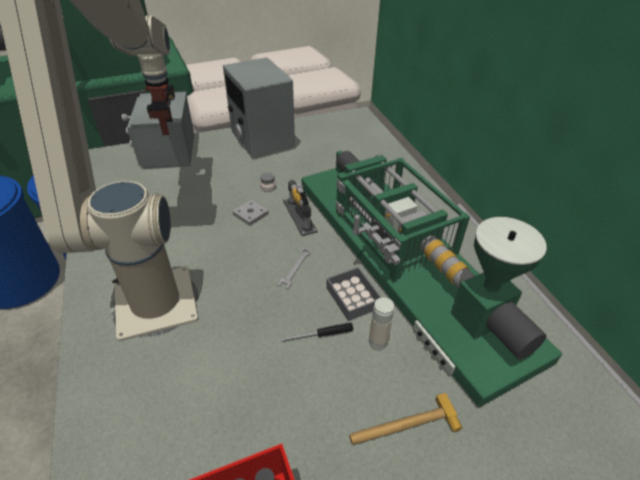

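Top: valve arch at about (222,243), gate at (245–385,190), handle near (328,200). I'll zoom in and measure.

Run:
```python
from h import *
d=dict(np.load('top0.npz')); s=dict(np.load('side0.npz'))
a=cv2.resize(d['img'][170:270,170:400],None,fx=3.4,fy=3.4,interpolation=2)
b=cv2.resize(s['img'][150:290,270:480],None,fx=3.6,fy=3.6,interpolation=2)
cv2.imwrite('pics/tz.png',cv2.convertScaleAbs(a[...,::-1],alpha=1.6));cv2.imwrite('pics/sz.png',cv2.convertScaleAbs(b[...,::-1],alpha=1.6))
W=cloud(d)
for u,v in[(190,244),(205,244),(218,243),(232,243),(245,243),(252,243),(325,190),(328,197),(330,205),(345,188),(380,184),(250,196),(390,180)]: print(u,v,W[v,u].round())
```

```text
190 244 [511. 313. 104.]
205 244 [511. 273. 101.]
218 243 [509. 233. 123.]
232 243 [513. 200.  98.]
245 243 [503. 158. 145.]
252 243 [502. 139. 150.]
325 190 [636. -57. 175.]
328 197 [616. -64. 175.]
330 205 [586. -69. 206.]
345 188 [ 642. -110.  168.]
380 184 [ 643. -200.  196.]
250 196 [618. 139. 193.]
390 180 [ 694. -243.   60.]
```

View pics/tz.png

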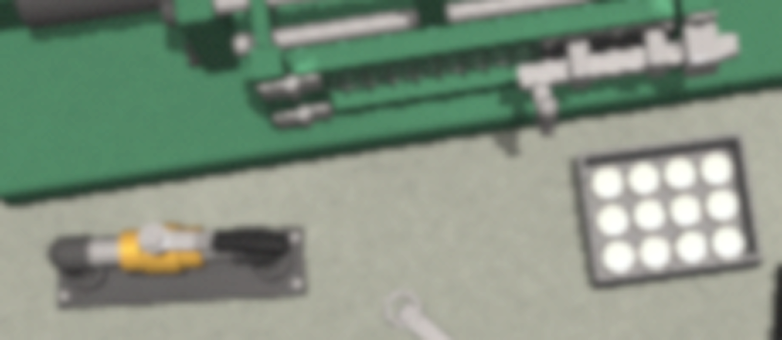

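View pics/sz.png

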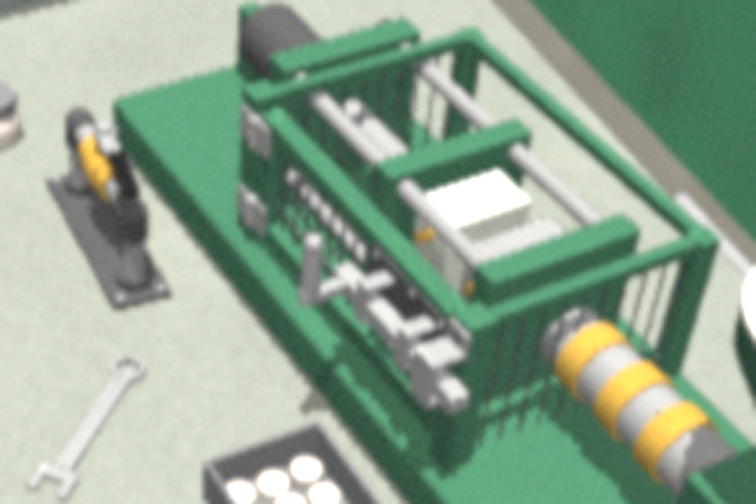

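Run:
```python
from h import *
for n in('top','side'):
    d=dict(np.load(n+'0.npz')); W=cloud(d); I=d['img'].astype(int)
    x,y,z=W[...,0],W[...,1],W[...,2]
    dark=I.max(-1)<70
    R=(x>440)&(x<560)&(y>90)&(y<340)
    m=R&(z>128)&(z<165); print(n,'lever pts',m.sum())
    P=W[m]; 
    for p,c in list(zip(P.round(),I[m]))[::max(1,len(P)//40)]: print(p,c)
    m=R&(z>70)&(z<112);P=W[m]; print('pipe',m.sum(), 'line fit y range',P[:,1].min(),P[:,1].max()); v=cv2.fitLine(P[:,:2].astype(np.float32),cv2.DIST_HUBER,0,.01,.01).ravel();print(v)
    m=(x>555)&(x<612)&(y>-110)&(y<-20)&(z>150)&(z<240);P=W[m];print('handle',m.sum(),P.mean(0) if len(P) else '',P.min(0),P.max(0))
    for p in P[::max(1,len(P)//25)]:print(p.round())
```

```text
top lever pts 275
[529. 240. 131.] [116 115 108]
[524. 248. 131.] [121 117 112]
[523. 229. 133.] [118 107  92]
[521. 185. 141.] [78 79 72]
[520. 249. 138.] [121 114 104]
[520. 234. 137.] [124 120 117]
[520. 218. 134.] [113 106  98]
[519. 201. 138.] [99 94 87]
[517. 185. 144.] [51 50 48]
[517. 169. 143.] [39 38 37]
[516. 152. 146.] [40 39 38]
[516. 136. 148.] [54 52 51]
[518. 240. 133.] [124 120 118]
[516. 222. 141.] [122 118 115]
[516. 204. 137.] [105 101  97]
[514. 186. 150.] [38 37 36]
[513. 170. 152.] [33 33 32]
[513. 155. 147.] [33 33 33]
[513. 139. 146.] [37 37 35]
[514. 244. 137.] [123 120 117]
[515. 229. 134.] [130 127 126]
[515. 208. 131.] [112 109 106]
[512. 190. 142.] [46 44 44]
[510. 173. 150.] [33 32 32]
[511. 158. 144.] [34 33 33]
[511. 142. 145.] [33 33 33]
[512. 247. 135.] [122 117 112]
[512. 231. 134.] [128 126 125]
[512. 215. 134.] [126 122 120]
[510. 198. 141.] [97 94 92]
[510. 179. 142.] [34 33 34]
[509. 163. 144.] [36 34 35]
[509. 148. 141.] [37 36 36]
[508. 131. 147.] [64 62 61]
[510. 231. 133.] [123 120 117]
[509. 213. 132.] [121 115 112]
[507. 193. 143.] [60 58
[... 2867 characters left out ...]
589458e-02 -9.9828213e-01  5.0922736e+02  2.2786581e+02]
handle 120 [593.78090423 -72.40844672 196.3161437 ] [585.78738254 -80.2156649  162.85634906] [611.76346526 -62.3495978  231.53301225]
[590. -65. 229.]
[586. -68. 229.]
[595. -75. 232.]
[592. -69. 224.]
[586. -69. 222.]
[595. -76. 225.]
[592. -71. 219.]
[586. -70. 215.]
[596. -75. 217.]
[590. -75. 215.]
[588. -74. 211.]
[588. -68. 202.]
[597. -74. 205.]
[594. -76. 204.]
[591. -75. 199.]
[590. -73. 194.]
[586. -67. 186.]
[597. -77. 192.]
[593. -74. 187.]
[611. -64. 173.]
[593. -74. 182.]
[609. -67. 172.]
[591. -72. 177.]
[607. -71. 173.]
[592. -72. 173.]
[605. -70. 169.]
[587. -75. 174.]
[600. -74. 169.]
[588. -74. 168.]
[601. -73. 164.]
```

Run:
```python
from h import *
Q=[]
for n in('top','side'):
    d=dict(np.load(n+'0.npz')); W=cloud(d); I=d['img'].astype(int)
    x,y,z=W[...,0],W[...,1],W[...,2]
    # base plate by colour: dark grey vs bench
    R=(x>430)&(x<560)&(y>90)&(y<360)&(z<25)
    m=R&(I.max(-1)<85)
    k,l,st,_=cv2.connectedComponentsWithStats(m.astype(np.uint8))
    for i in range(1,k):
        if st[i,4]>150:
            P=W[l==i]; print(n,'plate',st[i,4],cv2.minAreaRect(P[:,:2].astype(np.float32)),np.nanmedian(P[:,2]))
    # sleeve
    R=(x>480)&(x<560)&(y>110)&(y<340)
    m=R&(z>133)&(z<160)&(I.max(-1)<60);P=W[m]
    print('sleeve',m.sum(),P.mean(0),cv2.fitLine(P[:,:2].astype(np.float32),cv2.DIST_HUBER,0,.01,.01).ravel(),cv2.minAreaRect(P[:,:2].astype(np.float32)),P[:,1].min(),P[:,1].max())
    # stem: light grey z>128
    m=R&(z>128)&(z<160)&(I.min(-1)>95)&(y>225);print('nut',m.sum(),np.median(W[m],0))
    # gate top tube green z~205-215
    g=(I[...,1]>I[...,0]+15)&(z>203)&(z<217)&(x>560)&(x<690)&(y<140)&(y>-220)
    P=W[g];print('gate',len(P));v=cv2.fitLine(P[:,:2].astype(np.float32),cv2.DIST_HUBER,0,.01,.01).ravel();print(v,P[:,1].min(),P[:,1].max())
    # machine base front edge
    for yy in range(-200,340,60):
        mm=(abs(y-yy)<4)&(I[...,1]>I[...,0]+15)&(x>480)&(z<80)&(x<640); 
        print(yy,x[mm].min().round() if mm.any() else None,end=' ')
    print()
```

```text
top plate 769 ((503.75885009765625, 240.49093627929688), (45.35739517211914, 211.7047882080078), 5.144535064697266) 7.573780013261057
sleeve 134 [509.51311838 160.35845602 144.79407429] [7.5685374e-02 9.9713176e-01 5.0952771e+02 1.6079443e+02] ((510.4045104980469, 160.6467742919922), (59.08026885986328, 17.255197525024414), 83.66217803955078) 131.46479443321502 190.1385792096977
nut 63 [515.47232541 238.55554199 135.26520983]
gate 880
[ 1.3742694e-01 -9.9051189e-01  6.5512073e+02 -2.3682011e+01] -199.75033779335786 139.7458122668528
-200 None -140 None -80 None -20 624.0 40 615.0 100 607.0 160 600.0 220 592.0 280 583.0 
side plate 440 ((515.549072265625, 235.96778869628906), (56.96749496459961, 206.37586975097656), 2.069821834564209) 10.983190216323806
sleeve 53 [508.76723199 156.67067691 147.25035329] [1.6243050e-01 9.8671997e-01 5.0886954e+02 1.5591364e+02] ((509.4483642578125, 159.32034301757812), (56.26078414916992, 14.046869277954102), 82.10836029052734) 131.16657968859272 186.4507249972478
nut 32 [515.25457163 237.42754183 137.88556387]
gate 566
[ 1.3875295e-01 -9.9032700e-01  6.5465198e+02 -3.1156780e+01] -198.86676642986743 139.91018959670123
-200 None -140 None -80 634.0 -20 624.0 40 616.0 100 608.0 160 600.0 220 591.0 280 584.0
```

Run:
```python
from h import *
out=[]
for n,zz in(('top',6),('top',98),('side',6)):
    d=dict(np.load(n+'0.npz'))
    X,Y=np.meshgrid(0,0)
    # output: 3 px/mm ; cols: y from 365 to 115 ; rows: x from 575 to 455
    c,r=np.meshgrid(np.arange(750),np.arange(360)); y=365-c/3; x=575-r/3
    p=np.stack([x,y,np.full_like(x,zz),np.ones_like(x)],-1)@d['camera_from_world'].T
    mu=(p[...,0]/p[...,2]*d['f']+d['cx']).astype(np.float32);mv=(p[...,1]/p[...,2]*d['f']+d['cy']).astype(np.float32)
    im=cv2.remap(d['img'],mu,mv,cv2.INTER_CUBIC); im=cv2.convertScaleAbs(im,alpha=1.7)
    cv2.imwrite(f'pics/r_{n}{zz}.png',im[...,::-1]); out.append(im)
cv2.imwrite('pics/rr.png',cv2.resize(np.vstack(out)[...,::-1],None,fx=.55,fy=.55,interpolation=cv2.INTER_AREA))
```

```text
(no output)
```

View pics/rr.png

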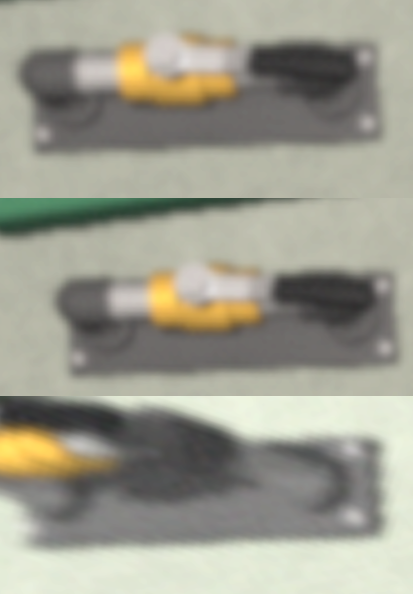

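View pics/r_top6.png

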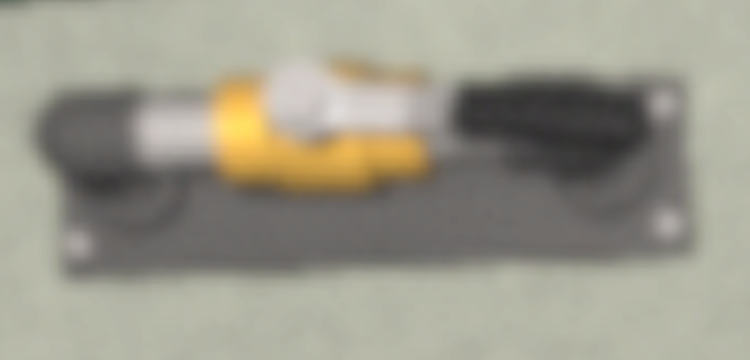

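View pics/r_top98.png

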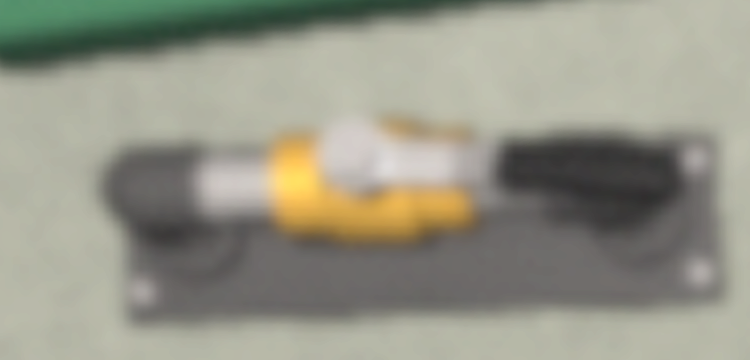

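Run:
```python
from h import *
from scipy.spatial.transform import Rotation as R
o=ctrl.get_obs(); print(R.from_rotvec(o['orientation']).as_matrix().round(3))
d=dict(np.load('top0.npz')); W=cloud(d)
for (x0,x1,y0,y1) in[(580,625,-200,140),(625,680,-200,140),(560,625,100,300),(625,680,130,250)]:
    m=(W[...,0]>x0)&(W[...,0]<x1)&(W[...,1]>y0)&(W[...,1]<y1); print(x0,x1,y0,y1,np.percentile(W[m][:,2],[50,95,99.5,100]).round())
```

```text
[[ 0.227 -0.    -0.974]
 [ 0.974 -0.001  0.227]
 [-0.001 -1.     0.   ]]
580 625 -200 140 [  4. 181. 226. 230.]
625 680 -200 140 [150. 213. 221. 226.]
560 625 100 300 [ 42. 173. 220. 226.]
625 680 130 250 [ 63. 219. 224. 226.]
```

jog_arm([
  {"dp": [0.25,-0.31,0],"turn": [0,0,-0.025],"claw": 0.6},
  {"dp": [0.5,-0.62,0],"turn": [0,0,-0.05],"claw": 0.6},
  {"dp": [0.76,-0.93,0],"turn": [0,0,-0.075],"claw": 0.6},
  {"dp": [0.76,-0.93,0],"turn": [0,0,-0.075],"claw": 0.6},
])

```text
t: 0.43
ee_pos: [204.4, 529.8, 221.3]
orientation: [-1.399, -0.854, 0.859]
ft_force: [0.1, 0.7, -0.1]
width: 64.7
```

jog_arm([
  {"dp": [0.25,-0.31,0],"turn": [0,0,-0.025],"claw": 0.6},
  {"dp": [0.5,-0.62,0],"turn": [0,0,-0.05],"claw": 0.6},
  {"dp": [0.76,-0.93,0],"turn": [0,0,-0.075],"claw": 0.6},
  {"dp": [0.76,-0.93,0],"turn": [0,0,-0.075],"claw": 0.6},
])

```text
t: 0.77
ee_pos: [267.1, 452.0, 220.9]
orientation: [-1.47, -0.668, 0.675]
ft_force: [0.7, -1.1, 0.0]
width: 53.2
```

jog_arm([
  {"dp": [0.25,-0.31,0],"turn": [0,0,-0.025],"claw": 0.6},
  {"dp": [0.5,-0.62,0],"turn": [0,0,-0.05],"claw": 0.6},
  {"dp": [0.76,-0.93,0],"turn": [0,0,-0.075],"claw": 0.6},
  {"dp": [0.76,-0.93,0],"turn": [0,0,-0.075],"claw": 0.6},
])

```text
t: 1.1
ee_pos: [329.8, 375.0, 220.7]
orientation: [-1.522, -0.48, 0.489]
ft_force: [0.2, -0.1, 0.7]
width: 52.5
```

jog_arm([
  {"dp": [0.25,-0.31,0],"turn": [0,0,-0.025],"claw": 0.6},
  {"dp": [0.5,-0.62,0],"turn": [0,0,-0.05],"claw": 0.6},
  {"dp": [0.76,-0.93,0],"turn": [0,0,-0.075],"claw": 0.6},
  {"dp": [0.76,-0.93,0],"turn": [0,0,-0.075],"claw": 0.6},
])

```text
t: 1.43
ee_pos: [392.9, 298.6, 220.8]
orientation: [-1.556, -0.292, 0.3]
ft_force: [-1.1, 0.5, 0.5]
width: 52.8
```

jog_arm([
  {"dp": [0.25,-0.31,0],"turn": [0,0,-0.025],"claw": 0.6},
  {"dp": [0.5,-0.62,0],"turn": [0,0,-0.05],"claw": 0.6},
  {"dp": [0.76,-0.93,0],"turn": [0,0,-0.075],"claw": 0.6},
  {"dp": [0.76,-0.93,0],"turn": [0,0,-0.075],"claw": 0.6},
])

```text
t: 1.77
ee_pos: [456.3, 222.7, 220.9]
orientation: [-1.573, -0.105, 0.112]
ft_force: [-0.0, 0.4, 0.7]
width: 52.5
```

jog_arm([
  {"dp": [0.22,-0.26,0],"turn": [0,0,-0.025],"claw": 0.5},
  {"dp": [0.45,-0.52,0],"turn": [0,0,-0.05],"claw": 0.5},
  {"dp": [0.67,-0.77,-0.1],"turn": [0,0,-0.073],"claw": 0.5},
  {"dp": [0.67,-0.77,-0.2],"turn": [0,0,-0.073],"claw": 0.5},
  {"dp": [0.67,-0.77,-0.3],"turn": [0,0,-0.073],"claw": 0.5},
  {"dp": [0.67,-0.77,-0.3],"turn": [0,0,-0.073],"claw": 0.5},
])

```text
t: 2.27
ee_pos: [508.0, 162.1, 194.9]
orientation: [-1.575, 0.077, -0.063]
ft_force: [-0.5, 0.6, -0.1]
width: 43.7
```

Run:
```python
from h import *
from scipy.spatial.transform import Rotation as R
o=ctrl.get_obs(); print(o['ee_pos'],o['qpos'].round(2));print(R.from_rotvec(o['orientation']).as_matrix().round(3))
a=cam('top');s=cam('side')
A=cv2.resize(a['img'][180:280,170:290],None,fx=3.3,fy=3.3,interpolation=2)
B=cv2.resize(s['img'][130:250,240:360],None,fx=3.3,fy=3.3,interpolation=2)[:330]
cv2.imwrite('pics/v1.png',cv2.convertScaleAbs(np.hstack([A,B])[...,::-1],alpha=1.7))
```

```text
[508.00336504 162.06792255 194.89701687] [ 0.29  0.33  1.85 -0.    0.97  0.38]
[[ 0.996 -0.009  0.089]
 [-0.089 -0.005  0.996]
 [-0.008 -1.    -0.006]]
```

View pics/v1.png

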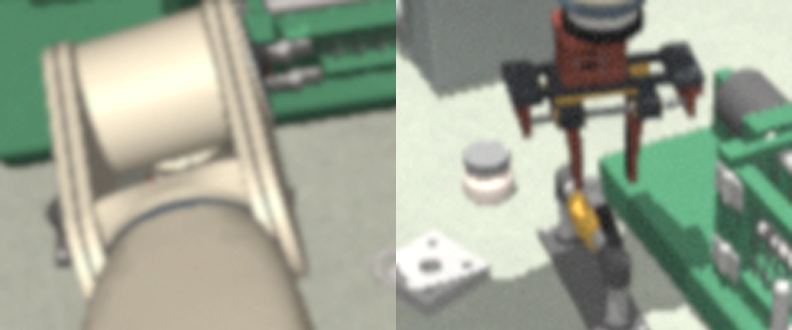

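jog_arm([
  {"dp": [0.025,-0.01,-0.2],"claw": 0.5},
  {"dp": [0.025,-0.01,-0.4],"claw": 0.5},
  {"dp": [0.025,-0.01,-0.6],"claw": 0.5},
  {"dp": [0.025,-0.01,-0.8],"claw": 0.5},
  {"dp": [0.025,-0.01,-0.81],"claw": 0.5},
])

```text
invalid input at $.steps[0]: expected keys turn, dp, claw
```

jog_arm([
  {"dp": [0,0,0],"claw": 0.3},
  {"dp": [0,0,0],"claw": 0.2},
  {"dp": [0,0,0],"claw": 0.1},
  {"dp": [0,0,0],"claw": 0.1},
  {"dp": [0,0,0],"claw": 0.1},
  {"dp": [0,0,0],"claw": 0.1},
])

```text
invalid input at $.steps[0]: expected keys turn, dp, claw
```

jog_arm([
  {"dp": [0.025,-0.01,-0.2],"turn": [0,0,0],"claw": 0.5},
  {"dp": [0.025,-0.01,-0.4],"turn": [0,0,0],"claw": 0.5},
  {"dp": [0.025,-0.01,-0.6],"turn": [0,0,0],"claw": 0.5},
  {"dp": [0.025,-0.01,-0.8],"turn": [0,0,0],"claw": 0.5},
  {"dp": [0.025,-0.01,-0.81],"turn": [0,0,0],"claw": 0.5},
])

```text
t: 2.78
ee_pos: [508.5, 162.2, 129.5]
orientation: [-1.576, 0.076, -0.06]
ft_force: [-0.6, 0.6, 0.1]
width: 43.8
```

jog_arm([
  {"dp": [0,0,0],"turn": [0,0,0],"claw": 0.3},
  {"dp": [0,0,0],"turn": [0,0,0],"claw": 0.2},
  {"dp": [0,0,0],"turn": [0,0,0],"claw": 0.1},
  {"dp": [0,0,0],"turn": [0,0,0],"claw": 0.1},
  {"dp": [0,0,0],"turn": [0,0,0],"claw": 0.1},
])

```text
t: 3.2
ee_pos: [509.8, 162.4, 130.6]
orientation: [-1.575, 0.074, -0.062]
ft_force: [3.2, -0.7, 0.5]
width: 16.6
```

Run:
```python
import numpy as np
S=np.array([515.5,239.3]);p0=np.array([509.8,162.4]);r=p0-S
a0=np.arctan2(r[0],-r[1]);rho=np.hypot(*r);print(a0,rho)
for k in range(1,12):
    a=a0+(-0.747-a0)*min(k/11,1);p=S+rho*np.array([np.sin(a),-np.cos(a)]);print(((p-p0)/80).round(3),round((a-a0)/np.pi,3))
```

```text
-0.07398693726033685 77.11095901361881
[-0.059  0.006] -0.019
[-0.117  0.016] -0.039
[-0.174  0.029] -0.058
[-0.231  0.046] -0.078
[-0.286  0.066] -0.097
[-0.34  0.09] -0.117
[-0.393  0.116] -0.136
[-0.444  0.146] -0.156
[-0.492  0.179] -0.175
[-0.539  0.215] -0.195
[-0.584  0.254] -0.214
```

jog_arm([
  {"dp": [-0.059,0.006,0],"turn": [0,0,-0.019],"claw": 0.1},
  {"dp": [-0.117,0.016,0],"turn": [0,0,-0.039],"claw": 0.1},
  {"dp": [-0.174,0.029,0],"turn": [0,0,-0.058],"claw": 0.1},
  {"dp": [-0.231,0.046,0],"turn": [0,0,-0.078],"claw": 0.1},
  {"dp": [-0.286,0.066,0],"turn": [0,0,-0.097],"claw": 0.1},
  {"dp": [-0.34,0.09,0],"turn": [0,0,-0.117],"claw": 0.1},
  {"dp": [-0.393,0.116,0],"turn": [0,0,-0.136],"claw": 0.1},
  {"dp": [-0.444,0.146,0],"turn": [0,0,-0.156],"claw": 0.1},
  {"dp": [-0.492,0.179,0],"turn": [0,0,-0.175],"claw": 0.1},
  {"dp": [-0.539,0.215,0],"turn": [0,0,-0.195],"claw": 0.1},
  {"dp": [-0.584,0.254,0],"turn": [0,0,-0.214],"claw": 0.1},
  {"dp": [-0.584,0.254,0],"turn": [0,0,-0.214],"claw": 0.1},
])

```text
t: 4.2
ee_pos: [463.8, 184.0, 130.7]
orientation: [-1.487, 0.602, -0.59]
ft_force: [3.9, 4.8, -8.4]
width: 17.0
```

Run:
```python
from h import *
from scipy.spatial.transform import Rotation as R
o=ctrl.get_obs(); print(o['ee_pos'],o['ft_force'],o['moment'],o['width']);M=R.from_rotvec(o['orientation']).as_matrix();print(np.arctan2(M[1,0],M[0,0]))
```

```text
[463.76612134 183.98218036 130.73294358] [ 3.91116607  4.77826148 -8.39863145] [ 0.92489396 -0.40631951 -0.06177217] 17.00970590365397
-0.7621529938170516
```

jog_arm([
  {"dp": [0,0,0],"turn": [0,0,0],"claw": 0.4},
  {"dp": [0,0,0],"turn": [0,0,0],"claw": 0.5},
  {"dp": [0,0,0],"turn": [0,0,0],"claw": 0.5},
  {"dp": [0,0,0.2],"turn": [0,0,0],"claw": 0.5},
  {"dp": [0,0,0.5],"turn": [0,0,0],"claw": 0.5},
  {"dp": [0,0,0.95],"turn": [0,0,0],"claw": 0.5},
  {"dp": [0,0,1],"turn": [0,0,0],"claw": 0.5},
])

```text
t: 4.78
ee_pos: [466.4, 184.7, 215.8]
orientation: [-1.482, 0.597, -0.594]
ft_force: [0.4, 0.2, 0.3]
width: 43.8
```

jog_arm([
  {"dp": [0.1,-0.4,0.4],"turn": [0,0,-0.03],"claw": 0.5},
  {"dp": [0.2,-0.8,0.8],"turn": [0,0,-0.06],"claw": 0.5},
  {"dp": [0.3,-1,0.9],"turn": [0,0,-0.1],"claw": 0.5},
  {"dp": [0.3,-1,0.9],"turn": [0,0,-0.1],"claw": 0.5},
])

```text
t: 5.12
ee_pos: [493.7, 102.0, 291.8]
orientation: [-1.391, 0.838, -0.848]
ft_force: [0.5, 0.8, -0.1]
width: 43.9
```

jog_arm([
  {"dp": [0.1,-0.4,0],"turn": [0,0,-0.03],"claw": 0.5},
  {"dp": [0.2,-0.8,0],"turn": [0,0,-0.06],"claw": 0.5},
  {"dp": [0.3,-1,0],"turn": [0,0,-0.11],"claw": 0.5},
  {"dp": [0.3,-1,0],"turn": [0,0,-0.11],"claw": 0.5},
])

```text
t: 5.45
ee_pos: [518.3, 19.5, 291.2]
orientation: [-1.261, 1.103, -1.116]
ft_force: [-0.1, -0.3, -0.1]
width: 43.8
```

Run:
```python
from h import *
from scipy.spatial.transform import Rotation as R
o=ctrl.get_obs(); print(o['ee_pos'],o['ft_force'],o['width']);M=R.from_rotvec(o['orientation']).as_matrix();print(np.arctan2(M[1,0],M[0,0]))
a=cam('top');s=cam('side');np.savez('top1.npz',**a);np.savez('side1.npz',**s)
A=cv2.resize(a['img'][180:280,170:290],None,fx=3.3,fy=3.3,interpolation=2)
B=cv2.resize(s['img'][130:250,240:360],None,fx=3.3,fy=3.3,interpolation=2)[:330]
cv2.imwrite('pics/v2.png',cv2.convertScaleAbs(np.hstack([A,B])[...,::-1],alpha=1.7))
for d in(a,s):
    W=cloud(d); I=d['img'].astype(int); x,y,z=np.moveaxis(W,-1,0)
    m=(x>420)&(x<525)&(y>120)&(y<240)&(z>131)&(z<160)&(I.max(-1)<65);P=W[m]
    print('sleeve',m.sum(),P.mean(0),cv2.fitLine(P[:,:2].astype(np.float32),cv2.DIST_HUBER,0,.01,.01).ravel() if len(P)>3 else '')
    if len(P)>3: print(cv2.minAreaRect(P[:,:2].astype(np.float32)))
```

```text
[518.31838594  19.49320262 291.22979745] [-0.0727155  -0.25730169 -0.05024253] 43.79751733258044
-1.4381861943331147
sleeve 148 [461.78912677 182.72764918 144.55551693] [  0.70860225   0.7056081  461.54605    182.18704   ]
((461.74652099609375, 183.3013916015625), (60.10810089111328, 16.715805053710938), 44.602535247802734)
sleeve 55 [461.41049089 179.81570037 146.51974255] [  0.69000304   0.72380644 461.3819     178.73685   ]
((461.1627502441406, 179.64964294433594), (56.88777160644531, 14.113566398620605), 47.718929290771484)
```

View pics/v2.png

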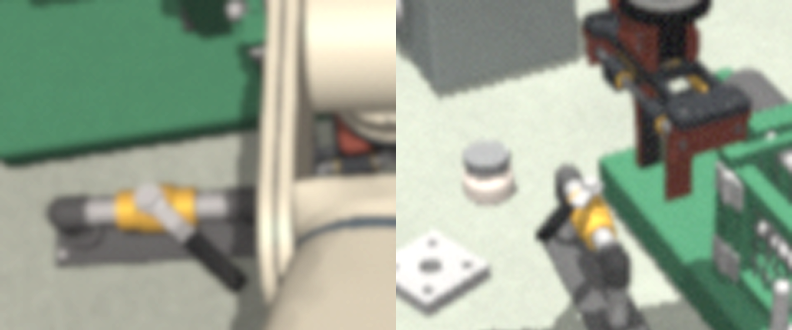

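Run:
```python
from h import *
out=[]
d=dict(np.load('top1.npz'))
zz=100
c,r=np.meshgrid(np.arange(760),np.arange(400)); y=345-c/4; x=560-r/4
p=np.stack([x,y,np.full_like(x,zz),np.ones_like(x)],-1)@d['camera_from_world'].T
mu=(p[...,0]/p[...,2]*d['f']+d['cx']).astype(np.float32);mv=(p[...,1]/p[...,2]*d['f']+d['cy']).astype(np.float32)
im=cv2.remap(d['img'],mu,mv,cv2.INTER_CUBIC); cv2.imwrite('pics/r3.png',cv2.convertScaleAbs(im[...,::-1],alpha=1.7))
for n in('top1','side1'):
    d=dict(np.load(n+'.npz'));W=cloud(d);x,y,z=np.moveaxis(W,-1,0);I=d['img'].astype(int)
    for lo in range(130,340,10):
        m=(x>480)&(x<545)&(y>=lo)&(y<lo+10)&(z>80)&(z<115)
        if m.sum()>3: print(n,lo,m.sum(),np.median(W[m],0).round(1),x[m].min().round(1),x[m].max().round(1))
```

```text
top1 150 22 [517.2 157.4 101.9] 505.7 532.8
top1 160 42 [516.9 164.6 100.1] 504.3 532.3
top1 170 39 [517.1 175.  100.4] 504.6 532.8
top1 180 29 [516.8 184.5  98.4] 505.4 532.8
top1 190 31 [516.9 195.   97.5] 508.1 527.6
top1 200 40 [516.1 207.  100.1] 502.5 533.4
top1 210 37 [517.9 215.4 104.2] 502.7 533.8
top1 220 26 [523.4 225.7 103.3] 510.1 534.3
top1 230 16 [503.1 235.2 101.9] 497.3 532.8
top1 240 19 [502.5 245.7 104.8] 497.0 509.5
top1 250 29 [508.7 256.  102.4] 498.2 532.8
top1 260 46 [513.7 264.7 103.9] 499.7 531.8
top1 270 28 [513.6 275.   98.9] 501.9 531.5
top1 280 29 [513.2 284.8  97.3] 504.6 523.8
top1 290 36 [512.1 296.4  98.5] 502.9 528.9
top1 300 37 [511.5 305.8  99.4] 500.9 526.3
top1 310 39 [510.2 314.3 101. ] 499.1 526.3
top1 320 27 [512.6 324.8  97.8] 500.9 526.5
side1 150 47 [518.4 155.2  94.7] 505.3 529.9
side1 160 20 [512.3 163.2 104.5] 505.6 528.1
side1 170 18 [516.6 174.8 104.8] 504.4 531.6
side1 180 12 [513.7 183.6 104.1] 506.0 523.8
side1 190 11 [511.1 196.2 101.5] 506.4 524.8
side1 200 14 [515.1 206.2  99.4] 503.6 527.9
side1 210 37 [515.2 213.1 102.2] 500.2 534.4
side1 220 30 [512.9 227.  106.9] 497.5 534.8
side1 230 22 [506.8 234.2 107.9] 498.1 533.2
side1 240 9 [501.6 242.6 103.4] 496.8 532.5
side1 280 5 [510.5 285.6 101.6] 505.8 513.9
side1 290 17 [507.9 296.7 101.2] 500.4 520.4
side1 300 21 [506.3 304.2 100.6] 498.2 525.4
side1 310 15 [507.8 314.3 103.8] 499.2 524.7
side1 320 7 [507.1 323.7 102.9] 502.0 521.1
```

View pics/r3.png

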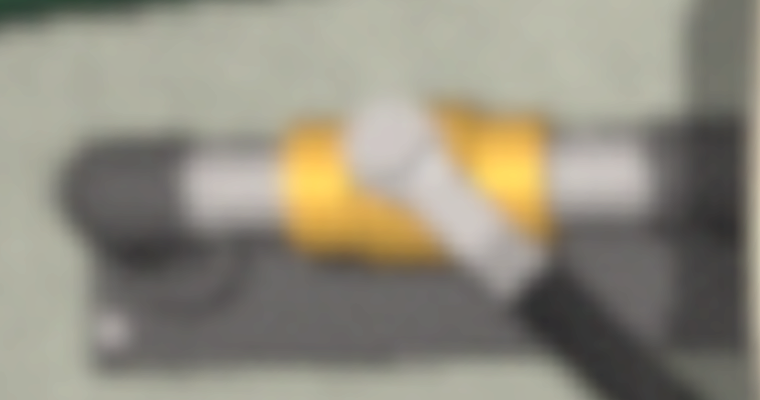

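jog_arm([
  {"dp": [0.25,-0.3,-0.05],"turn": [0,0,0],"claw": 0.6},
  {"dp": [0.5,-0.6,-0.1],"turn": [0,0,0],"claw": 0.6},
  {"dp": [0.75,-0.9,-0.2],"turn": [0,0,0],"claw": 0.6},
  {"dp": [0.94,-1,-0.25],"turn": [0,0,0],"claw": 0.6},
  {"dp": [0.94,-1,-0.25],"turn": [0,0,0],"claw": 0.6},
])

```text
t: 5.97
ee_pos: [593.8, -59.5, 269.2]
orientation: [-1.266, 1.099, -1.108]
ft_force: [-0.6, 0.3, -0.7]
width: 52.8
```

Run:
```python
from h import *
o=ctrl.get_obs(); print(o['ee_pos'],o['qpos'].round(2))
a=cam('top');s=cam('side')
A=cv2.resize(a['img'][140:260,260:400],None,fx=2.8,fy=2.8,interpolation=2)
B=cv2.resize(s['img'][130:250,300:440],None,fx=2.8,fy=2.8,interpolation=2)
cv2.imwrite('pics/g1.png',cv2.convertScaleAbs(np.hstack([A,B])[...,::-1],alpha=1.7))
W=cloud(s);x,y,z=np.moveaxis(W,-1,0)
m=(x>560)&(x<605)&(y>-95)&(y<-45)&(z>180)&(z<231);P=W[m];print(m.sum(),np.percentile(P,[3,50,97],axis=0).round(1))
print(proj(s,[594,-70.5,229]),proj(s,[594,-70.5,180]))
```

```text
[593.79156921 -59.45947846 269.16808606] [-0.12  0.33  1.66  0.    1.15  1.31]
75 [[586.1 -76.8 180.9]
 [591.6 -73.5 207.2]
 [599.9 -66.8 227.8]]
[356.90398953 215.91240897] [355.77071521 228.88173048]
```

View pics/g1.png

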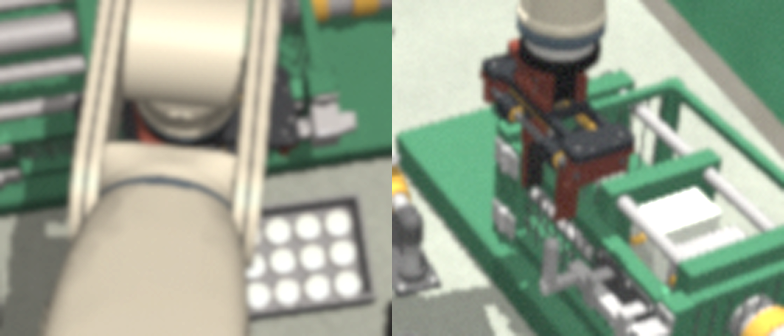

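jog_arm([
  {"dp": [0.005,-0.14,0],"turn": [0,0,0],"claw": 0.6},
  {"dp": [0.005,-0.14,-0.25],"turn": [0,0,0],"claw": 0.6},
  {"dp": [0.005,-0.14,-0.5],"turn": [0,0,0],"claw": 0.6},
  {"dp": [0.005,-0.14,-0.7],"turn": [0,0,0],"claw": 0.6},
  {"dp": [0.005,-0.14,-0.85],"turn": [0,0,0],"claw": 0.6},
  {"dp": [0.005,-0.14,-1],"turn": [0,0,0],"claw": 0.6},
  {"dp": [0.005,-0.14,-1],"turn": [0,0,0],"claw": 0.6},
])

```text
t: 6.65
ee_pos: [590.6, -68.6, 187.9]
orientation: [-1.269, 1.102, -1.104]
ft_force: [-1.2, 0.5, -0.2]
width: 52.7
```

jog_arm([
  {"dp": [0,0,0],"turn": [0,0,0],"claw": 0.4},
  {"dp": [0,0,0],"turn": [0,0,0],"claw": 0.25},
  {"dp": [0,0,0],"turn": [0,0,0],"claw": 0.1},
  {"dp": [0,0,0],"turn": [0,0,0],"claw": 0.05},
  {"dp": [0,0,0],"turn": [0,0,0],"claw": 0.05},
  {"dp": [0,0,0],"turn": [0,0,0],"claw": 0.05},
])

```text
t: 7.15
ee_pos: [591.0, -68.8, 188.5]
orientation: [-1.268, 1.101, -1.105]
ft_force: [0.4, -0.9, 1.0]
width: 16.4
```

Run:
```python
from h import *
o=ctrl.get_obs(); print(o['ee_pos'],o['ft_force'],o['moment'],o['width'])
s=cam('side')
B=cv2.resize(s['img'][130:250,300:440],None,fx=4.5,fy=4.5,interpolation=2)
cv2.imwrite('pics/g2.png',cv2.convertScaleAbs(B[...,::-1],alpha=1.7))
```

```text
[591.00142591 -68.83484654 188.52643274] [ 0.38185025 -0.89534981  1.02528881] [-0.30092737  0.11644478 -0.02008569] 16.426285630805648
```

View pics/g2.png

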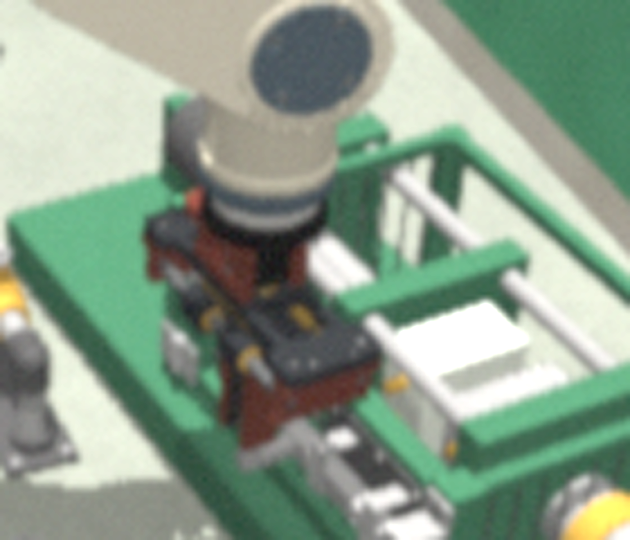

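jog_arm([
  {"dp": [0,0,0.04],"turn": [0,0,0],"claw": 0.05},
  {"dp": [0,0,0.08],"turn": [0,0,0],"claw": 0.05},
  {"dp": [0,0,0.12],"turn": [0,0,0],"claw": 0.05},
  {"dp": [0,0,0.15],"turn": [0,0,0],"claw": 0.05},
  {"dp": [0,0,0.15],"turn": [0,0,0],"claw": 0.05},
  {"dp": [0,0,0.15],"turn": [0,0,0],"claw": 0.05},
])

```text
t: 7.7
ee_pos: [591.0, -68.8, 200.6]
orientation: [-1.268, 1.101, -1.105]
ft_force: [1.3, -0.1, -2.6]
width: 15.4
```

Run:
```python
from h import *
o=ctrl.get_obs(); print(o['ee_pos'],o['ft_force'],o['moment'],o['width'])
s=cam('side')
B=cv2.resize(s['img'][190:270,350:430],None,fx=7,fy=7,interpolation=2)
cv2.imwrite('pics/g3.png',cv2.convertScaleAbs(B[...,::-1],alpha=1.7))
```

```text
[590.95223941 -68.84446526 200.64383008] [ 1.27684966 -0.13606544 -2.63240611] [-0.20058219 -0.00313032 -0.04657441] 15.42450938621342
```

View pics/g3.png

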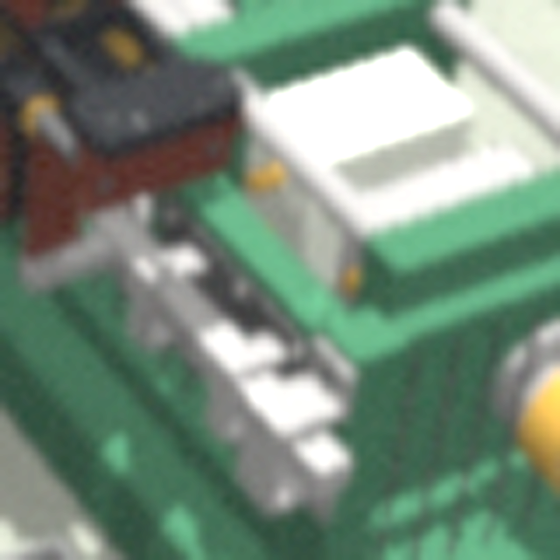

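Run:
```python
from h import *
s0=dict(np.load('side1.npz'));s=cam('side');np.savez('side2.npz',**s)
a=cv2.resize(s0['img'][190:270,350:430],None,fx=5,fy=5,interpolation=2)
b=cv2.resize(s['img'][190:270,350:430],None,fx=5,fy=5,interpolation=2)
cv2.imwrite('pics/cmp.png',cv2.convertScaleAbs(np.hstack([a,b])[...,::-1],alpha=1.7))
E=np.array([[.9905,.1376],[-.1376,.9905]])
for d in(s0,s):
    W=cloud(d); g=(W[...,:2]-[621.4,125.6])@E.T; z=W[...,2]
    for lo in range(-360,-200,10):
        m=(g[...,0]>-25)&(g[...,0]<2)&(g[...,1]>=lo)&(g[...,1]<lo+10)&(z>140)&(z<215)
        if m.sum()>2: print(lo,m.sum(),np.percentile(z[m],[50,90,100]).round(),end=' | ')
    print()
```

```text
-350 28 [171. 176. 177.] | -340 24 [174. 176. 177.] | -330 62 [193. 202. 210.] | -320 53 [198. 211. 215.] | -310 23 [199. 211. 214.] | -300 10 [190. 202. 205.] | -290 51 [191. 197. 203.] | -280 35 [191. 200. 203.] | -270 14 [177. 201. 206.] | -260 31 [176. 190. 203.] | -250 40 [177. 198. 204.] | -240 31 [175. 197. 205.] | -230 52 [190. 198. 205.] | -220 33 [191. 197. 204.] | -210 16 [171. 195. 206.] | 
-350 23 [183. 188. 189.] | -340 26 [187. 188. 190.] | -330 72 [194. 203. 215.] | -320 39 [198. 210. 215.] | -310 20 [197. 209. 214.] | -300 17 [189. 203. 206.] | -290 54 [189. 197. 203.] | -280 33 [193. 196. 199.] | -270 23 [187. 195. 203.] | -260 31 [186. 199. 215.] | -250 25 [186. 202. 206.] | -240 37 [186. 196. 204.] | -230 53 [188. 195. 203.] | -220 26 [193. 197. 206.] | -210 21 [188. 201. 204.] |
```

View pics/cmp.png

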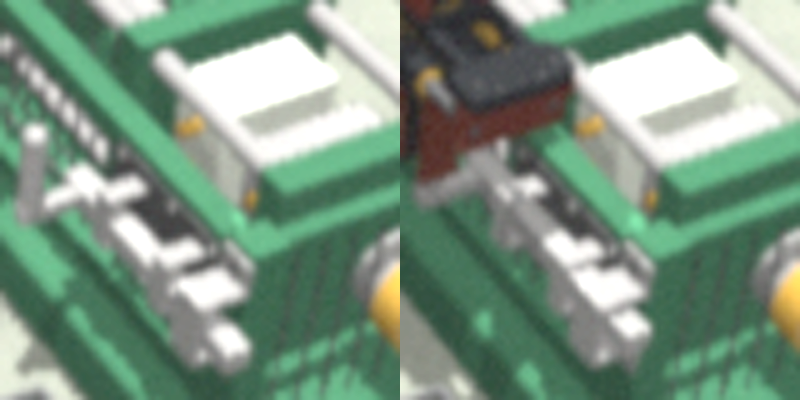

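jog_arm([
  {"dp": [-0.009,0.063,0],"turn": [0,0,0],"claw": 0.05},
  {"dp": [-0.018,0.126,0],"turn": [0,0,0],"claw": 0.05},
  {"dp": [-0.026,0.189,0],"turn": [0,0,0],"claw": 0.05},
  {"dp": [-0.035,0.252,0],"turn": [0,0,0],"claw": 0.05},
  {"dp": [-0.044,0.315,0],"turn": [0,0,0],"claw": 0.05},
  {"dp": [-0.044,0.315,0],"turn": [0,0,0],"claw": 0.05},
])

```text
t: 8.3
ee_pos: [587.3, -42.3, 200.4]
orientation: [-1.268, 1.101, -1.104]
ft_force: [1.2, 1.9, -4.3]
width: 15.2
```

jog_arm([
  {"dp": [-0.009,0.063,0],"turn": [0,0,0],"claw": 0.05},
  {"dp": [-0.018,0.126,0],"turn": [0,0,0],"claw": 0.05},
  {"dp": [-0.026,0.189,0],"turn": [0,0,0],"claw": 0.05},
  {"dp": [-0.035,0.252,0],"turn": [0,0,0],"claw": 0.05},
  {"dp": [-0.042,0.305,0],"turn": [0,0,0],"claw": 0.05},
  {"dp": [-0.042,0.305,0],"turn": [0,0,0],"claw": 0.05},
])

```text
t: 8.8
ee_pos: [583.8, -16.7, 200.4]
orientation: [-1.268, 1.101, -1.103]
ft_force: [1.8, 1.6, -3.4]
width: 15.5
```

Run:
```python
from h import *
from scipy.spatial.transform import Rotation as R
o=ctrl.get_obs(); print(o['ee_pos'],o['ft_force'],o['moment'],o['width'])
p0=o['ee_pos'][:2]
s=cam('side')
b=cv2.resize(s['img'][190:270,330:430],None,fx=6,fy=6,interpolation=2)
cv2.imwrite('pics/dr.png',cv2.convertScaleAbs(b[...,::-1],alpha=1.7))
H=np.array([621.4,125.6]); r=p0-H
for k in range(1,11):
    t=-0.34*k/10; M=np.array([[np.cos(t),-np.sin(t)],[np.sin(t),np.cos(t)]])
    print(((H+M@r-p0)/80).round(3),round(t/np.pi,3))
```

```text
[583.77479537 -16.74530807 200.4334617 ] [ 1.84641514  1.59814841 -3.36859387] [ 0.12544563 -0.05530825  0.0036686 ] 15.461591373592599
[-0.06   0.017] -0.011
[-0.12   0.036] -0.022
[-0.179  0.057] -0.032
[-0.237  0.08 ] -0.043
[-0.294  0.105] -0.054
[-0.351  0.132] -0.065
[-0.406  0.161] -0.076
[-0.461  0.192] -0.087
[-0.514  0.224] -0.097
[-0.566  0.259] -0.108
```

View pics/dr.png

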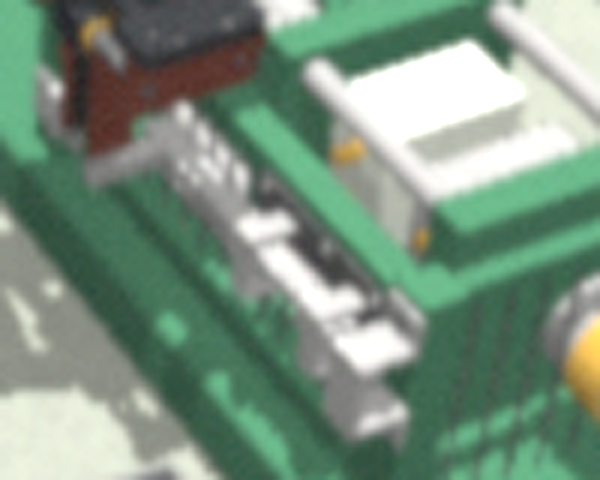

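jog_arm([
  {"dp": [-0.03,0.008,0],"turn": [0,0,-0.005],"claw": 0.05},
  {"dp": [-0.06,0.017,0],"turn": [0,0,-0.011],"claw": 0.05},
  {"dp": [-0.09,0.026,0],"turn": [0,0,-0.016],"claw": 0.05},
  {"dp": [-0.12,0.036,0],"turn": [0,0,-0.022],"claw": 0.05},
  {"dp": [-0.12,0.036,0],"turn": [0,0,-0.022],"claw": 0.05},
])

```text
t: 9.27
ee_pos: [573.8, -13.9, 200.5]
orientation: [-1.237, 1.153, -1.155]
ft_force: [4.6, 1.9, -3.6]
width: 15.7
```

jog_arm([
  {"dp": [-0.059,0.021,0],"turn": [0,0,-0.01],"claw": 0.05},
  {"dp": [-0.117,0.044,0],"turn": [0,0,-0.021],"claw": 0.05},
  {"dp": [-0.174,0.069,0],"turn": [0,0,-0.032],"claw": 0.05},
  {"dp": [-0.231,0.096,0],"turn": [0,0,-0.043],"claw": 0.05},
  {"dp": [-0.286,0.125,0],"turn": [0,0,-0.054],"claw": 0.05},
  {"dp": [-0.341,0.156,0],"turn": [0,0,-0.065],"claw": 0.05},
  {"dp": [-0.394,0.188,0],"turn": [0,0,-0.075],"claw": 0.05},
  {"dp": [-0.443,0.223,0],"turn": [0,0,-0.086],"claw": 0.05},
  {"dp": [-0.443,0.223,0],"turn": [0,0,-0.086],"claw": 0.05},
  {"dp": [-0.443,0.223,0],"turn": [0,0,-0.086],"claw": 0.05},
])

```text
t: 10.1
ee_pos: [538.7, 3.6, 200.8]
orientation: [-1.104, 1.348, -1.354]
ft_force: [5.2, -1.5, -4.8]
width: 15.6
```

Run:
```python
from h import *
o=ctrl.get_obs(); print(o['ee_pos'],o['ft_force'],o['moment'],o['width'],o['qpos'].round(2))
s=cam('side');a=cam('top');np.savez('side3.npz',**s);np.savez('top3.npz',**a)
A=cv2.resize(a['img'][150:270,230:400],None,fx=2.35,fy=2.35,interpolation=2)
b=cv2.resize(s['img'][150:270,290:460],None,fx=2.35,fy=2.35,interpolation=2)
cv2.imwrite('pics/op.png',cv2.convertScaleAbs(np.hstack([A,b])[...,::-1],alpha=1.7))
H=np.array([621.4,125.6])
for n,d in(('top',a),('side',s)):
    W=cloud(d);x,y,z=np.moveaxis(W,-1,0);I=d['img'].astype(int)
    g=(I[...,1]>I[...,0]+12)&(z>203)&(z<218)&(x>480)&(x<645)&(y<130)&(y>-200)
    # exclude closed frame line
    th=np.arctan2(-(x-H[0]),-(y-H[1]))   # positive towards robot
    g&=(th>0.0)&(th<0.5)
    P=W[g];print(n,g.sum())
    if g.sum()>10:
        v=cv2.fitLine(P[:,:2].astype(np.float32),cv2.DIST_HUBER,0,.01,.01).ravel();print(v,np.arctan(v[0]/v[1]),P[:,1].min(), P[P[:,1].argsort()[:5]].round())
```

```text
[538.72904922   3.57486594 200.79093207] [ 5.18342526 -1.47517436 -4.782948  ] [-0.39354276 -0.60305739  0.01936379] 15.625814540964289 [-0.02  0.32  1.84  0.    0.97  1.75]
top 331
[ 2.2483627e-01  9.7439653e-01  5.8614697e+02 -1.1448860e+02] 0.22677502 -168.45415529932285 [[ 576. -168.  206.]
 [ 579. -168.  208.]
 [ 581. -168.  210.]
 [ 571. -168.  208.]
 [ 568. -168.  210.]]
side 396
[ 1.831177e-01  9.830910e-01  5.951505e+02 -6.262667e+01] 0.18415685 -169.89692243881916 [[ 565. -170.  214.]
 [ 578. -170.  206.]
 [ 581. -170.  205.]
 [ 572. -170.  208.]
 [ 580. -169.  212.]]
```

View pics/op.png

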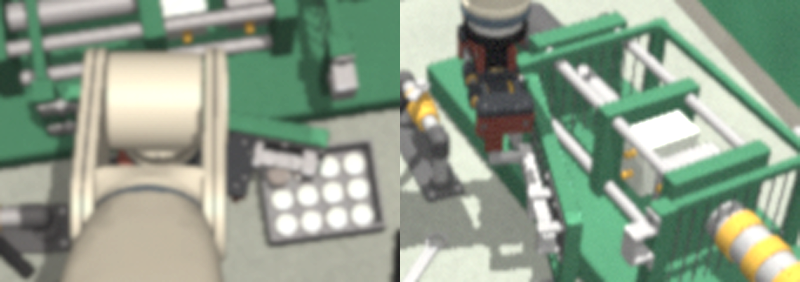

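Run:
```python
from h import *
H=np.array([621.4,125.6])
for n in('top3','side3'):
    d=dict(np.load(n+'.npz'));W=cloud(d);x,y,z=np.moveaxis(W,-1,0);I=d['img'].astype(int)
    g=(I[...,1]>I[...,0]+12)&(z>200)&(z<220)&(x>545)&(x<612)&(y<-80)&(y>-185)
    P=W[g]; t=np.percentile(P,[2,50,98],axis=0).round();print(n,len(P),t.tolist())
    v=cv2.fitLine(P[:,:2].astype(np.float32),cv2.DIST_HUBER,0,.01,.01).ravel();print('yaw',np.arctan(v[0]/v[1])+.138)
    e=P[P[:,1]<-155]; print('edge',len(e),np.median(e,0), [np.hypot(*(np.r_[np.median(e[:,0]),-169]-[676.3,-167.7]))])
# predicted edge for theta
for th in(.32,.34,.36):
    a=.138-th; print(th,H+14*np.array([np.cos(a),np.sin(a)])-298*np.array([-np.sin(a),np.cos(a)]))
# top view valve recheck
d=dict(np.load('top3.npz'));W=cloud(d);x,y,z=np.moveaxis(W,-1,0);I=d['img'].astype(int)
m=(x>420)&(x<525)&(y>120)&(y<240)&(z>131)&(z<160)&(I.max(-1)<65);P=W[m];print('sleeve',len(P),P.mean(0) if len(P) else '')
```

```text
top3 283 [[569.0, -168.0, 202.0], [584.0, -125.0, 209.0], [600.0, -82.0, 216.0]]
yaw 0.37102264
edge 47 [ 576.0634159  -160.82189216  208.91717454] [np.float64(100.24501380536884)]
side3 193 [[568.0, -170.0, 201.0], [581.0, -130.0, 212.0], [600.0, -83.0, 216.0]]
yaw 0.33483893
edge 48 [ 575.86816663 -164.67477922  210.26554778] [np.float64(100.4402466823671)]
0.32 [ 581.2316947  -170.01208915]
0.34 [ 575.32788045 -169.14965615]
0.36 [ 569.44249443 -168.16932722]
sleeve 136 [462.71104399 184.17344775 144.55294996]
```

Run:
```python
from workcell import ctrl
o=ctrl.get_obs(); print(o['t'],o['ee_pos'],o['ft_force'],abs(o['qvel']).max())
print(ctrl.close_job())
```

```text
10.2 [538.92679321   3.44858243 200.79925099] [ 4.38266498 -2.60535541 -3.56702962] 0.0022397284836292923
the job is handed in; nothing more can be done
None
```

I did the job in the order asked and handed it in at 10.2 s, with the gripper still holding the gate open by its bolt handle.

- **Valve:** I gripped the lever's sleeve, turned it clockwise and let go. The camera checks put the lever at about 0.79 to 0.82 rad to the pipe, against a target of 0.785. The different ways of measuring it disagree by about 0.03 rad. In the last picture the sleeve was still where I left it, within about 2 mm.
- **Bolt:** I lifted it 12 mm, and the depth image showed its nose rise by about 12 mm. I then drew it about 52 mm with no more than about 4 N sideways and never forced it. The picture then showed the keeper empty.
- **Gate:** I pulled it open about 0.34 rad. Both cameras put the free edge about 100 mm from its shut position. Fitting the gate's angle gave 0.33 rad from the side camera and 0.37 rad from the top camera. I trust the edge measurement more, because the arm hides part of the tube.
- **Holding:** The wrist force at the last reading was about 6 N in all, and the arm was at rest.
- **Loose items:** I touched none of them on purpose, and no force reading during the moves suggested a collision. I did not measure each one again at the end.

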